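Open a spring-latched vial carrier, or set it aside if the latch is too stiff

ROBOT

A 7-joint arm with a two-finger parallel gripper is mounted at the origin on a cart in front of the work surface, level with it; the furniture and walls round the work are solid. World frame = base frame: x ahead of the robot, y to its left, z up, the work surface at z = 0. Lengths are in m, angles in rad, forces in N, time in s.
With the tool pointing down it reaches from about 0.425 to 0.825 m from the base axis. Payload 3.6 kg.
Tool frame: the origin (TCP) lies midway between the tips of the shut fingers; the grasp point (between the pads) lies 19 mm behind it; z points along the fingers, y is the line along which they close (so a half turn about z gives the same grasp; the last joint's range is limited). The gripper opens to 93 mm and grips with 3 to 60 N. Pads are 15 mm wide; open, the fingers measure 128 mm over their backs; the gripper's body (75 mm by 188 mm) begins 65 mm behind the grasp point.
Start: joints at [1.127, 0.615, -0.013, 1.423, 0.008, 1.103, -0.04], TCP at [0.264, -0.594, 0.198] pointing down, gripper open.
Joint ranges: [-3.12, 3.12], [-0.3, 2.06], [-1.34, 1.32], [0.26, 2.42], [-1.36, 4.5], [0.01, 1.98], [-2.84, 2.84]. Speed limits (rad/s): [2.79, 2.79, 3.14, 3.14, 3.14, 3.14, 3.14].

INTERFACE

Orientations are given as a 3x3 rotation matrix whose columns are the frame's x, y, z axes.
In Python, from cell import robot gives the robot as it stands.
- The arm moves only by the tool send_rows, never from a script. Its argument "plan" is a list of rows, each a list of 7 numbers: the shift along the tool's x, y, z in units of 30 mm (1.0 is 30 mm), then the turn, a rotation vector about the tool's x, y, z in units of 5 degrees (1.0 is 5 degrees), then the opening, from -1 (shut) to 1 (fully open). A call has 1 to 12 rows; each row shifts and turns the commanded pose from where the row before left it, along the tool's axes as they then stand; what a row does not reach is not made up. A row lasts 1/12 s, in which the tool goes at most 41.7 mm and 7.16 degrees, less where a joint would pass 70% of its speed; a pose out of reach is approached as far as the arm can. A call is refused whole if a number of a shift passes 1 or a number of a turn 1, either way. A call with a gripper value outside its range is refused whole. The fingers move at their own pace and stop on an object; the grip force is fixed at half the most. Time passes only in rows, so rows that do not move let the fingers close. It gives the time, the measured TCP pose, the force, the opening and the grip force at its end, in the units of the state.
- robot.state(): the state, without advancing time (a new reading comes with each control period).
- robot.read_camera(name): name is "scene" or "side" or "wrist"; returns (picture, depth): 400x640x3 uint8, red, green, blue; 400x640 float32, m along the optical axis (not along the pixel's ray), 0 where there is no reading.
- robot.camera_params(name): a dict with "mtx" (3x3 intrinsics, pixels), "T" (4x4, takes a point from camera to world coordinates). Camera axes: x right, y down, z forward; pixel columns grow to the right and rows downward; lengths in m; the calibration is good to about 2 mm. A picture is of the moment at which its call begins: read the wrist's pose just before it. camera_params takes no time and is no camera call; for the wrist camera it gives the pose at the moment of the call.
- robot.close_job(): hands the job in; it is judged then, once.
The state is a dict: "time": time; "joints": joint angles; "qvel": joint speeds; "joint_torque": joint torques, N m; "tcp_pos": TCP position; "ee_rot": TCP orientation; "contact_force": force on the tool from outside, world axes, zero at the start; "moment": the same for the moment, N m; "opening": opening from 0.0 (shut) to 1.0 (fully open); "grasp_force": force on a finger pad.
Only numpy, scipy, OpenCV 4.12 (cv2) and the standard library are available. Lean on these libraries where they do the work, as an engineer would, in place of code of your own. Each camera call takes 0.05 s, during which the arm holds its last target. There are 200 camera calls.

TASK

Press the thumb latch at the front of the small vial carrier slowly down until it clicks and the lid springs up, feeling the force: a sound latch lets go well before 12 N. If it opens, lift the vial out and stand it fully down in an empty hole of the vial rack, leaving the carrier where it stands. If 12 N does not release it, do not force it (there is glass inside): lift the whole carrier, upright and still shut, and set it flat in the grey tray for repair.

Things in the scene. Friction and masses are not known exactly. Their poses are not given: they have to be found in the camera images.
- carrier: loose vial carrier, 0.4 kg: aluminium foot x=-72..-24 mm, white block x=-28..48, y=-28..28 mm, top z=34, under a grey lid (52 wide, top z=65, hinged at the rear, +x). Origin on the underside, mid y; z up; latch on the -x side. Grip the block's sides (56 mm apart in y, z 8 to 34) at x=+10. The vial stands in a 25 mm bore, 28 deep, at x=+10, y=0
- carrier_bore (a point): centre of the floor of the carrier's bore, 6 mm above its underside; the underside of the stowed vial rests here
- lid (a joint): angle of the carrier's lid about its rear hinge: 0 shut (up to 0.02 of play while latched), 2.1 fully open, leaning back. A weak spring throws it open within about 1 s once the latch lets go, unless something such as the gripper stands over it; it then stays open
- latch: steel bell-crank latch on the carrier's front, pivoting about y; origin on its pivot pin (carrier x = -36 mm, z = 24 mm). Pressing its thumb roll down swings its hook off the strike of the lid. It springs back when let go. More than 20 N breaks it
- latch_tab (a point): top of the latch's thumb roll: a 9 mm steel bar 34 mm long in y, at carrier x=-64, z=29 mm. Press straight down here. The hook lets go after 4 to 6 mm of travel, end stop at 8 mm. A sound latch starts at about 2 N and lets go at 4 to 9 N; a gummed-up one looks the same but rises about 5 N per mm and would need over 20 N
- vial: glass vial with blue screw cap, 22 mm across, 52 mm tall, 18 g; origin at the centre of its underside, z up. In the carrier its upper 24 mm stand above the white block once the lid is open
- vial_rack: clear vial rack, fixed, 60 (x) by 170 (y) by 34 mm high; origin at the centre of its underside. Ten 25 mm holes at x = -14 and +14 mm, y = -64, -32, 0, 32, 64 mm; its floor, on which vials stand, is 4 mm above its underside, so a vial stands 22 mm out of it. Two holes at y = +64 mm are taken, the rest are empty
- rack_vial_a: another vial (22 mm across, 52 mm tall) that stands in the rack; leave it alone. Origin at the centre of its underside
- rack_vial_b: another vial (22 mm across, 52 mm tall) that stands in the rack; leave it alone. Origin at the centre of its underside
- grey_tray: empty shallow grey tray, 170 mm (x) by 260 mm (y), walls 38 mm high and 3 mm thick, floor 3 mm thick; origin at the centre of its underside. The repair tray

How it is judged:
By the outcome, as a careful person would: the job done as asked, in the order asked, and still so for the second after the job is handed in, with the robot touching nothing.
It also fails if it takes over 56 s, if anything falls off the work surface, if the arm or the gripper's body presses on something with over 40 N, if the wrist force passes 120 N, or if a joint passes its speed limit or range.

## Working session

There is one attempt and no reset: what is moved stays moved. The work goes in short steps, Python scripts to look and compute and a tool call to move; the robot and the scene stay as the last step left them, time stands still between calls to the robot, and variables do not carry over. Pictures are saved under pics/ and viewed, at most 10 in all, crops included, and the job is handed in when it is done.

Besides the shell and the picture viewer there is one more tool, called after "Emit:" as name(argument=value, ...), one argument or row to a line, values as JSON. send_rows: Moves the arm, as the interface text tells. Its arguments: {"type":"object","properties":{"plan":{"type":"array"}},"required":["plan"]}

```bash
mkdir -p pics; cat > h.py <<'E'
import numpy as np, cv2
from cell import robot
def snap(n,f):
    P=robot.camera_params(n); im,d=robot.read_camera(n)
    cv2.imwrite(f'pics/{f}.png',im[:,:,::-1]); np.savez(f'pics/{f}.npz',im=im,d=d,K=P['mtx'],T=P['T']); return im,d,P
def world(f):
    z=np.load(f'pics/{f}.npz'); d=z['d']; K=z['K']; T=z['T']
    v,u=np.mgrid[:d.shape[0],:d.shape[1]]
    p=np.stack([(u-K[0,2])/K[0,0]*d,(v-K[1,2])/K[1,1]*d,d],-1)@T[:3,:3].T+T[:3,3]
    p[d==0]=np.nan; return p,z['im']
E
python3 - <<'E'
from h import *
np.set_printoptions(precision=3,suppress=True)
a=snap('scene','s0')[0]; b=snap('side','d0')[0]
print(robot.state()); print(robot.camera_params('scene')); print(robot.camera_params('side'))
E
```

```text
{'time': 0.1, 'joints': array([ 1.127,  0.616, -0.013,  1.425,  0.008,  1.103, -0.04 ]), 'qvel': array([ 0.002, -0.002,  0.001, -0.004,  0.   ,  0.001,  0.   ]), 'joint_torque': array([  0.002, -46.004,   0.21 , -16.624,  -0.061,   0.017,   0.   ]), 'tcp_pos': array([ 0.263, -0.593,  0.197]), 'ee_rot': array([[ 0.914,  0.406, -0.001],
       [ 0.406, -0.914,  0.002],
       [-0.   , -0.002, -1.   ]]), 'contact_force': array([-0.465, -0.9  , -0.196]), 'moment': array([-0.003,  0.01 ,  0.034]), 'grasp_force': 0.0, 'opening': 0.99931893913632}
{'mtx': array([[461.862,   0.   , 321.134],
       [  0.   , 461.862, 198.689],
       [  0.   ,   0.   ,   1.   ]]), 'T': array([[ 0.787, -0.293,  0.542,  0.031],
       [-0.616, -0.349,  0.706, -0.519],
       [-0.017, -0.89 , -0.456,  0.505],
       [ 0.   ,  0.   ,  0.   ,  1.   ]])}
{'mtx': array([[417.408,   0.   , 315.873],
       [  0.   , 417.408, 202.097],
       [  0.   ,   0.   ,   1.   ]]), 'T': array([[-1.   ,  0.008, -0.017,  0.553],
       [ 0.019,  0.514, -0.858,  0.865],
       [ 0.001, -0.858, -0.514,  0.484],
       [ 0.   ,  0.   ,  0.   ,  1.   ]])}
```

View pics/s0.png

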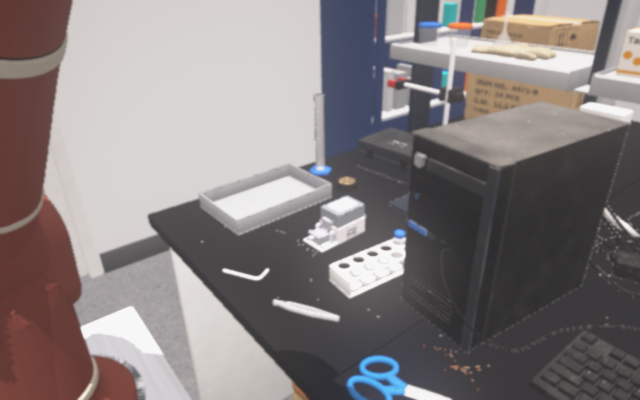

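View pics/d0.png

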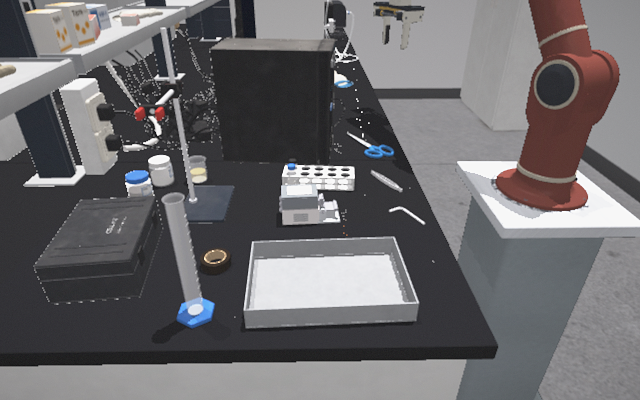

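The scene view has the tray at (265,197), the carrier at (337,224) with its latch to the left at (320,235), and the rack at (370,265) beside the black tower. The side view has the carrier at (310,205) with its latch to the right (toward the robot), the rack at (318,178) and the tray at (330,280).

```bash
python3 - <<'E'
from h import *
np.set_printoptions(precision=4,suppress=True)
c1=cv2.resize(cv2.imread('pics/s0.png')[190:300,295:415],None,fx=5,fy=5,interpolation=cv2.INTER_CUBIC)
c2=cv2.resize(cv2.imread('pics/d0.png')[155:235,270:360],None,fx=4,fy=4,interpolation=cv2.INTER_CUBIC)
cv2.imwrite('pics/c0.png',np.vstack([np.hstack([c1[:,:440],np.zeros((550,0,3),np.uint8),np.vstack([c2,np.zeros((230,360,3),np.uint8)])])]))
for f in('s0','d0'):
    p,im=world(f)
    print(f)
    for lo,hi in((.028,.037),(.045,.07)):
        m=(p[...,0]>.4)&(p[...,0]<.85)&(p[...,1]>-.3)&(p[...,1]<.28)&(p[...,2]>lo)&(p[...,2]<hi)
        n,l,st,_=cv2.connectedComponentsWithStats(m.astype(np.uint8))
        for i in range(1,n):
            if st[i,4]>15:
                q=p[l==i]; r=cv2.minAreaRect((q[:,:2]*1000).astype(np.float32))
                print(lo,st[i],np.median(q,0),q.min(0),q.max(0),np.round(r[0]),np.round(r[1]),round(r[2],1))
E
```

```text
s0
0.028 [378 162  33  14 101] [0.8439 0.2282 0.0319] [0.8349 0.1777 0.028 ] [0.85   0.2796 0.0369] [843. 229.] [ 10. 102.] 4.6
0.028 [238 181  94  43 351] [0.519  0.2467 0.0325] [0.4002 0.2402 0.0282] [0.6559 0.2768 0.037 ] [529. 247.] [257.  27.] 7.2
0.028 [316 215  51  19 225] [0.5446 0.0884 0.0321] [0.5171 0.0827 0.0281] [0.6161 0.1401 0.0367] [558.  96.] [ 51. 106.] 58.2
0.028 [309 230  12   8  20] [0.4964 0.1107 0.0287] [0.4917 0.0918 0.028 ] [0.4999 0.1256 0.0306] [496. 109.] [ 7. 34.] 4.1
0.028 [ 330  239   75   46 1195] [ 0.5087 -0.0345  0.0336] [ 0.4417 -0.0675  0.028 ] [0.5972 0.0001 0.0369] [520. -34.] [ 62. 155.] 86.5
0.028 [589 259   7   7  22] [ 0.8054 -0.2807  0.0317] [ 0.8021 -0.287   0.028 ] [ 0.8095 -0.2764  0.0356] [ 806. -282.] [ 5. 10.] 15.8
0.028 [478 272 108  63 422] [ 0.619  -0.2742  0.0325] [ 0.5039 -0.2901  0.028 ] [ 0.7648 -0.2596  0.037 ] [ 634. -276.] [  5. 262.] 83.3
0.028 [402 285  76  60 356] [ 0.4909 -0.2088  0.032 ] [ 0.4806 -0.2644  0.028 ] [ 0.5045 -0.12    0.037 ] [ 491. -192.] [ 24. 144.] 1.6
0.028 [494 344   9   5  18] [ 0.5052 -0.2927  0.0327]
[... 1975 characters left out ...]
045 ] [ 0.7813 -0.1124  0.07  ] [ 625. -135.] [299.  99.] 13.3
0.045 [188 156  17  12 123] [ 0.8256 -0.0691  0.0503] [ 0.8052 -0.0845  0.045 ] [ 0.8464 -0.0321  0.0555] [824. -58.] [38. 53.] 18.4
0.045 [287 159   9  12  88] [ 0.5946 -0.0282  0.0525] [ 0.5856 -0.0601  0.0457] [ 0.604  -0.0111  0.056 ] [595. -36.] [49. 17.] 87.6
0.045 [187 177   6  12  51] [0.8106 0.065  0.057 ] [0.8066 0.0586 0.045 ] [0.8173 0.0695 0.07  ] [811.  65.] [10. 10.] 12.5
0.045 [281 184  42  22 732] [0.5729 0.1305 0.0623] [0.5257 0.0857 0.0451] [0.6113 0.1445 0.0655] [568. 114.] [85. 58.] 2.1
0.045 [141 207  16  40 245] [0.844  0.23   0.0588] [0.8388 0.173  0.045 ] [0.85   0.2798 0.07  ] [844. 226.] [  5. 107.] 5.5
```

View pics/c0.png

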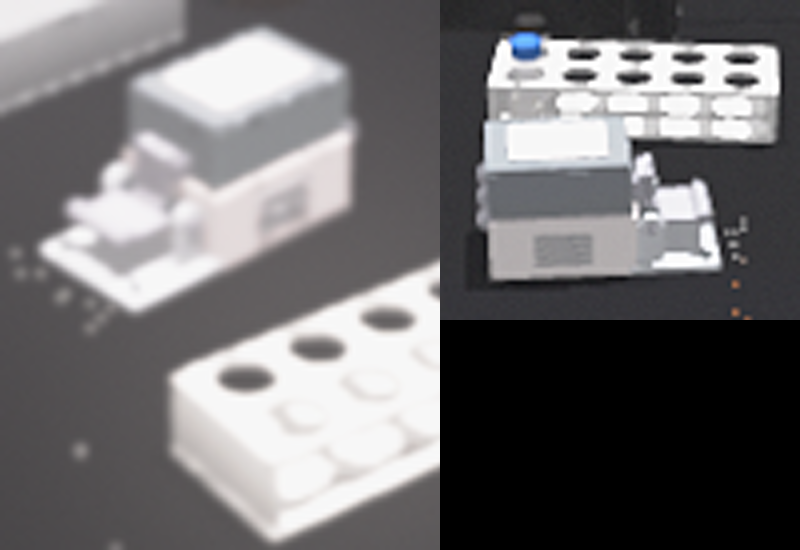

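The crop confirms it: carrier latch faces −x with yaw about +3°. The rack's long axis runs along world x, with the taken holes at the far end (blue cap at 0.594, −0.027) and the near holes empty. I'll go around the tower to look with the wrist camera.

Emit:
send_rows(
  plan=[
    [0,0,-0.3,0,0,0.84,1],
    [0,0,-0.3,0,0,0.84,1],
    [0,0,-0.3,0,0,0.84,1],
    [0,0,-0.3,0,0,0.84,1],
    [0.2,-0.6,0,0,0,0.84,1],
    [0.3,-0.95,0,0,0,0,1],
    [0.3,-0.95,0,0,0,0,1],
    [0.3,-0.95,0,0,0,0,1],
    [0.3,-0.95,0,0,0,0,1],
    [0.3,-0.95,0,0,0,0,1],
    [0.3,-0.95,0,0,0,0,1],
    [0.3,-0.95,0,0,0,0,1],
  ],
)

```text
time: 1.1
tcp_pos: [0.3201, -0.3712, 0.2338]
ee_rot: [[0.999, 0.051, -0.001], [0.051, -0.999, 0.001], [-0.001, -0.001, -1.0]]
contact_force: [0.7, 0.3, 0.7]
opening: 1.002
grasp_force: 0.0
```

Emit:
send_rows(
  plan=[
    [0.3,-1,0,0,0,0,1],
    [0.35,-1,0,0,0,0,1],
    [0.4,-1,0,0,0,0,1],
    [0.4,-1,0,0,0,0,1],
    [0.4,-1,0,0,0,0,1],
    [0.4,-1,0,0,0,0,1],
    [0.4,-1,0,0,0,0,1],
    [0.35,-1,0,0,0,0,0],
    [0.35,-1,0,0,0,0,-1],
    [0.35,-1,0,0,0,0,-1],
    [0.35,-1,0,0,0,0,-1],
    [0.35,-1,0,0,0,0,-1],
  ],
)

```text
time: 2.1
tcp_pos: [0.4333, -0.0052, 0.234]
ee_rot: [[0.999, 0.051, -0.001], [0.051, -0.999, -0.0], [-0.001, 0.0, -1.0]]
contact_force: [0.2, -0.7, -0.3]
opening: 0.69
grasp_force: 0.0
```

```bash
python3 - <<'E'
from h import *
np.set_printoptions(precision=4,suppress=True)
im,d,P=snap('wrist','w1'); s=robot.state(); print(s['time'],s['tcp_pos'],s['joints'],P)
E
```

```text
2.15 [0.4353 0.0027 0.2342] [ 0.0767  0.2451 -0.1619  1.9472  0.0413  0.9503 -1.6131] {'mtx': array([[287.4789,   0.    , 312.3735],
       [  0.    , 287.4789, 203.1881],
       [  0.    ,   0.    ,   1.    ]]), 'T': array([[ 0.0516, -0.9636, -0.2624,  0.5058],
       [-0.9987, -0.0495, -0.0146, -0.0023],
       [ 0.001 ,  0.2628, -0.9648,  0.4206],
       [ 0.    ,  0.    ,  0.    ,  1.    ]])}
```

View pics/w1.png

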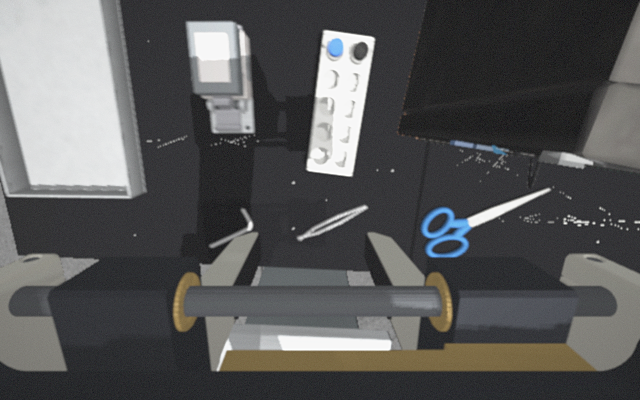

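The wrist view shows the carrier at (220,75) with the latch end at (232,120). The rack is at (340,100), with caps at (335,47) and (360,50). The tray is at left and the tower at right. Next I'll measure from a settled frame.

```bash
python3 - <<'E'
from h import *
np.set_printoptions(precision=4,suppress=True)
im,d,P=snap('wrist','w2'); s=robot.state(); print(s['time'],s['tcp_pos'],s['qvel'])
p,_=world('w2'); x,y,z=p[...,0],p[...,1],p[...,2]
def rect(n,m):
    k,l,st,_=cv2.connectedComponentsWithStats(m.astype(np.uint8))
    for i in np.argsort(-st[1:,4])[:3]+1:
        q=p[l==i]; r=cv2.minAreaRect((q[:,:2]*1000).astype(np.float32)); print(n,st[i],np.round(r[0],1),np.round(r[1],1),round(r[2],1),'zmed',np.median(q[:,2]))
C=(x>.4)&(x<.7)&(y>.06)&(y<.17)
rect('lid',C&(z>.055)&(z<.075)); rect('roll',C&(x<.52)&(z>.020)&(z<.035)); rect('foot',C&(x<.53)&(z>.003))
rect('rack',(x>.4)&(x<.65)&(y>-.09)&(y<.03)&(z>.028)&(z<.04)); rect('caps',(x>.55)&(x<.65)&(y>-.09)&(y<.03)&(z>.048)&(z<.07))
rect('tray',(x>.35)&(x<.8)&(y>.15)&(y<.45)&(z>.03)&(z<.045))
q=p[(x>.3)&(x<.45)&(y>0)&(y<.1)&(abs(z)<.02)]; print('table',np.median(q,0))
c=im[0:190,170:400]; cv2.imwrite('pics/w2c.png',cv2.resize(c,(0,0),fx=3,fy=3,interpolation=cv2.INTER_CUBIC)[:,:,::-1])
# median y of lid by x-bins and roll profile
for a in np.arange(.48,.54,.004):
    m=C&(abs(x-a)<.002)&(abs(y-.112)<.012); print(round(a,3),np.nanmedian(z[m]) if m.any() else None,m.sum())
E
```

```text
2.2 [ 0.4344 -0.0007  0.2341] [ 0.0598 -0.0107  0.0921  0.0306  0.0398  0.0153  0.0557]
lid [ 199   25   52   72 3378] [571.8 111. ] [74.  52.4] 3.1 zmed 0.0652109878702676
roll [218 110  33  23 552] [506.7 110.3] [28.1 39.6] 3.6 zmed 0.025944594177831015
roll [251 112   4   1   4] [519.6  86.7] [0.3 3. ] 7.6 zmed 0.02776161516016107
foot [   0  254  118  146 8657] [448.   70.5] [41.2 29. ] 12.8 zmed 0.3550735513647009
foot [ 217  101   45   34 1339] [509.7 107.6] [41.6 57.5] 1.9 zmed 0.025498726319197862
foot [ 68 313   1   2   2] [461.2  60.2] [0.2 0. ] -122.3 zmed 0.36275062827777793
rack [ 316   35   68  144 3645] [528.2 -36.9] [ 60.2 170.4] 85.6 zmed 0.03411876093374466
caps [362  46  18  19 264] [590.4 -55.7] [18.5 18.5] 6.9 zmed 0.05603445848799454
caps [338  42  17  20 263] [592.8 -26.8] [18.8 18.4] 4.6 zmed 0.05601525381474587
tray [   0    0  142  199 2145] [512.5 328.5] [240.7 172.1] 2.1 zmed 0.03585400136413647
table [0.385  0.0467 0.0001]
0.48 -0.00016084298598520452 48
0.484 -1.6202644900487062e-05 48
0.488 0.0005353926509952811 46
0.492 0.025964882394741512 44
0.496 0.028799159900781357 54
0.5 0.027162127014034088 54
0.504 0.025561450328914825 55
0.508 0.025429407321920144 58
0.512 0.02543926040677552 56
0.516 0.025503568875741234 55
0.52 0.026349716453523908 60
0.524 0.04925500238036956 69
0.528 0.04901043404688951 54
0.532 0.04526968018861549 56
0.536 0.06428311316170307 106
0.54 0.06505930495530066 78
```

View pics/w2c.png

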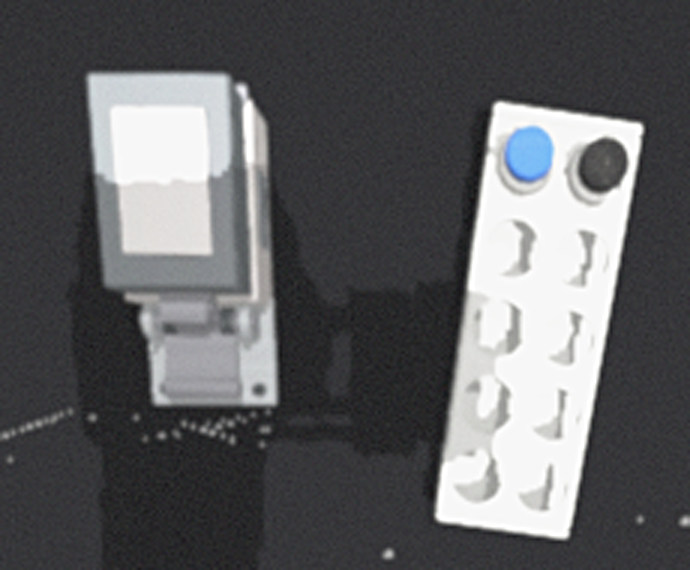

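Emit:
send_rows(
  plan=[
    [0.37,-0.58,0.8,0,0,0,-1],
    [0.37,-0.58,0.8,0,0,0,-1],
    [0.37,-0.58,0.8,0,0,0,-1],
    [0.37,-0.58,0.8,0,0,0,-1],
    [0.37,-0.58,0.8,0,0,0,-1],
    [0.37,-0.58,0.8,0,0,0,-1],
    [0,0,0.5,0,0,0,-1],
    [0,0,0.3,0,0,0,-1],
    [0,0,0.3,0,0,0,-1],
    [0,0,0.2,0,0,0,-1],
    [0,0,0,0,0,0,-1],
    [0,0,0,0,0,0,-1],
  ],
)

```text
time: 3.2
tcp_pos: [0.4949, 0.1002, 0.0516]
ee_rot: [[0.999, 0.05, 0.001], [0.05, -0.999, -0.0], [0.001, 0.0, -1.0]]
contact_force: [0.3, -0.1, 0.5]
opening: 0.003
grasp_force: 0.0
```

```bash
python3 - <<'E'
from h import *
np.set_printoptions(precision=4,suppress=True)
s=robot.state(); print(s['tcp_pos'],s['contact_force'],s['opening'])
p,_=world('w2'); x,y,z=p[...,0],p[...,1],p[...,2]
m=(abs(x-.4965)<.004)&(y>.06)&(y<.16)&(z>.022); print(np.percentile(y[m],[1,5,50,95,99]),np.percentile(z[m],[50,95]))
E
```

```text
[0.4949 0.1002 0.0516] [ 0.3433 -0.1371  0.5192] 0.003104331418690459
[0.09   0.0906 0.1064 0.1219 0.1235] [0.0284 0.0297]
```

Emit:
send_rows(
  plan=[
    [0.04,-0.21,0.2,0,0,0,-1],
    [0,0,0.2,0,0,0,-1],
    [0,0,0.15,0,0,0,-1],
    [0,0,0.05,0,0,0,-1],
    [0,0,0,0,0,0,-1],
    [0,0,0,0,0,0,-1],
  ],
)

```text
time: 3.7
tcp_pos: [0.4955, 0.1073, 0.0331]
ee_rot: [[0.999, 0.051, -0.0], [0.051, -0.999, -0.0], [-0.0, 0.0, -1.0]]
contact_force: [-0.2, -0.2, -0.2]
opening: 0.005
grasp_force: 0.0
```

Emit:
send_rows(
  plan=[
    [0,0,0.02,0,0,0,-1],
    [0,0,0.02,0,0,0,-1],
    [0,0,0.02,0,0,0,-1],
    [0,0,0.02,0,0,0,-1],
    [0,0,0.02,0,0,0,-1],
    [0,0,0.02,0,0,0,-1],
    [0,0,0.02,0,0,0,-1],
    [0,0,0.02,0,0,0,-1],
    [0,0,0,0,0,0,-1],
  ],
)

```text
time: 4.45
tcp_pos: [0.4954, 0.1074, 0.0283]
ee_rot: [[0.999, 0.051, -0.0], [0.051, -0.999, -0.0], [-0.0, -0.0, -1.0]]
contact_force: [1.1, 0.2, -0.1]
opening: 0.007
grasp_force: 0.0
```

Emit:
send_rows(
  plan=[
    [0,0,0.02,0,0,0,-1],
    [0,0,0.02,0,0,0,-1],
    [0,0,0,0,0,0,-1],
  ],
)

```text
time: 4.7
tcp_pos: [0.4954, 0.1074, 0.0271]
ee_rot: [[0.999, 0.051, -0.0], [0.051, -0.999, 0.0], [-0.0, -0.0, -1.0]]
contact_force: [0.8, 1.0, -0.5]
opening: 0.008
grasp_force: 0.0
```

Emit:
send_rows(
  plan=[
    [0,0,0.02,0,0,0,-1],
    [0,0,0,0,0,0,-1],
  ],
)

```text
time: 4.87
tcp_pos: [0.4955, 0.1074, 0.0265]
ee_rot: [[0.999, 0.051, -0.0], [0.051, -0.999, 0.0], [-0.0, -0.0, -1.0]]
contact_force: [-0.2, -0.6, 0.0]
opening: 0.002
grasp_force: 0.0
```

Emit:
send_rows(
  plan=[
    [0,0,0.02,0,0,0,-1],
    [0,0,0,0,0,0,-1],
  ],
)

```text
time: 5.03
tcp_pos: [0.4955, 0.1074, 0.0259]
ee_rot: [[0.999, 0.051, -0.0], [0.051, -0.999, 0.0], [-0.0, -0.0, -1.0]]
contact_force: [-0.3, 0.6, -0.4]
opening: 0.006
grasp_force: 0.0
```

```bash
python3 - <<'E'
from h import *
a=snap('side','d2')[0][170:240,270:350]; b=snap('scene','s2')[0][180:260,290:380]
A=cv2.resize(a,(400,350),interpolation=cv2.INTER_CUBIC);B=cv2.resize(b,(394,350),interpolation=cv2.INTER_CUBIC)
cv2.imwrite('pics/c2.png',np.hstack([A,B])[:,:,::-1]); print(robot.state()['contact_force'])
E
```

```text
[ 0.03726872 -0.1641712  -0.17329619]
```

View pics/c2.png

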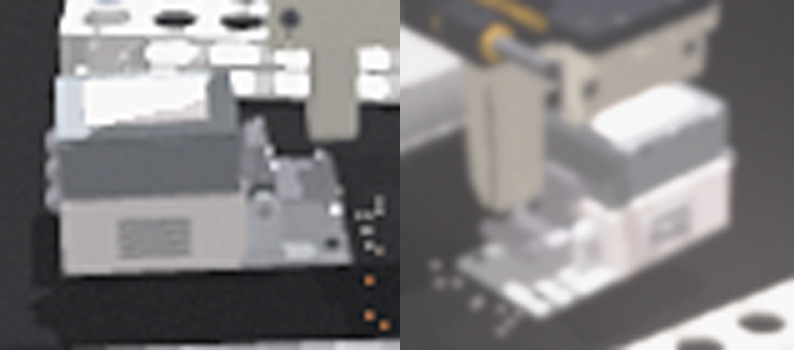

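```bash
python3 - <<'E'
from h import *
np.set_printoptions(precision=4,suppress=True)
for f,cols,rows in(('d2',range(331,341,2),range(188,208,1)),('s2',range(306,322,3),range(212,236,2))):
    p,im=world(f); print(f)
    for v in rows: print(v,[tuple(np.round(p[v,u]*1000).astype(int)) if not np.isnan(p[v,u,0]) else None for u in cols])
E
```

```text
d2
188 [(np.int64(507), np.int64(103), np.int64(62)), (np.int64(504), np.int64(124), np.int64(74)), (np.int64(500), np.int64(127), np.int64(75)), (np.int64(496), np.int64(123), np.int64(73)), (np.int64(492), np.int64(126), np.int64(75))]
189 [(np.int64(507), np.int64(106), np.int64(61)), (np.int64(504), np.int64(123), np.int64(70)), (np.int64(500), np.int64(123), np.int64(71)), (np.int64(496), np.int64(124), np.int64(71)), (np.int64(492), np.int64(123), np.int64(70))]
190 [(np.int64(507), np.int64(106), np.int64(59)), (np.int64(504), np.int64(123), np.int64(69)), (np.int64(500), np.int64(125), np.int64(69)), (np.int64(496), np.int64(123), np.int64(68)), (np.int64(492), np.int64(124), np.int64(69))]
191 [(np.int64(507), np.int64(106), np.int64(56)), (np.int64(504), np.int64(124), np.int64(67)), (np.int64(500), np.int64(124), np.int64(66)), (np.int64(496), np.int64(125), np.int64(67)), (np.int64(491), np.int64(123), np.int64(66))]
192 [(np.int64(507), np.int64(105), np.int64(54)), (np.int64(504), np.int64(124), np.int64(64)), (np.int64(499), np.int64(122), np.int64(63)), (np.int64(496)
[... 6207 characters left out ...]
), (np.int64(509), np.int64(124), np.int64(24)), (np.int64(512), np.int64(119), np.int64(25)), (np.int64(516), np.int64(113), np.int64(26))]
232 [(np.int64(512), np.int64(160), np.int64(1)), (np.int64(493), np.int64(123), np.int64(26)), (np.int64(494), np.int64(115), np.int64(29)), (np.int64(500), np.int64(112), np.int64(28)), (np.int64(507), np.int64(113), np.int64(25)), (np.int64(511), np.int64(107), np.int64(26))]
234 [(np.int64(509), np.int64(157), np.int64(-1)), (np.int64(512), np.int64(149), np.int64(1)), (np.int64(494), np.int64(115), np.int64(24)), (np.int64(495), np.int64(106), np.int64(28)), (np.int64(500), np.int64(103), np.int64(28)), (np.int64(508), np.int64(103), np.int64(25))]
```

Both depth views show the finger tips at z ≈ 0.048, about 20 mm above the roll at (333,138) in the crop. The reported TCP lies beyond the real tips, so I'll go down further, feeling the force.

Emit:
send_rows(
  plan=[
    [0,0,0.05,0,0,0,-1],
    [0,0,0.05,0,0,0,-1],
    [0,0,0.05,0,0,0,-1],
    [0,0,0.05,0,0,0,-1],
    [0,0,0.05,0,0,0,-1],
    [0,0,0.05,0,0,0,-1],
    [0,0,0.05,0,0,0,-1],
    [0,0,0.05,0,0,0,-1],
    [0,0,0,0,0,0,-1],
  ],
)

```text
time: 5.88
tcp_pos: [0.4953, 0.1073, 0.0137]
ee_rot: [[0.999, 0.051, -0.001], [0.051, -0.999, -0.0], [-0.001, 0.0, -1.0]]
contact_force: [0.3, 0.2, -0.2]
opening: 0.006
grasp_force: 0.0
```

```bash
python3 - <<'E'
from h import *
np.set_printoptions(precision=4,suppress=True)
snap('side','d3');snap('scene','s3'); print(robot.state()['tcp_pos'],robot.state()['contact_force'])
p,_=world('d3'); q=p[185:215,331:342]; 
for u in (333,335,337): print(u,[tuple(int(c) for c in np.round(p[v,u]*1000)) for v in range(194,208) if not np.isnan(p[v,u,0])])
E
```

```text
[0.4955 0.1073 0.0139] [-0.2903  0.3434  0.3298]
333 [(504, 126, 61), (504, 124, 57), (503, 123, 54), (504, 125, 53), (503, 123, 50), (503, 123, 47), (503, 122, 44), (503, 122, 42), (503, 120, 38), (502, 104, 26), (502, 108, 26), (502, 108, 24), (502, 115, 25), (502, 118, 24)]
335 [(499, 122, 58), (499, 123, 57), (499, 123, 54), (499, 124, 53), (499, 122, 49), (499, 123, 47), (499, 123, 44), (499, 124, 43), (499, 118, 37), (498, 104, 26), (498, 108, 26), (498, 112, 26), (498, 117, 26), (499, 125, 29)]
337 [(495, 122, 58), (495, 124, 57), (495, 125, 55), (495, 124, 52), (495, 121, 48), (495, 125, 48), (495, 124, 45), (495, 125, 43), (494, 119, 37), (490, 59, -1), (490, 59, -4), (490, 66, -3), (490, 71, -2), (491, 75, -2)]
```

Emit:
send_rows(
  plan=[
    [0,0,0.04,0,0,0,-1],
    [0,0,0.04,0,0,0,-1],
    [0,0,0.03,0,0,0,-1],
    [0,0,0.03,0,0,0,-1],
    [0,0,0.02,0,0,0,-1],
    [0,0,0.02,0,0,0,-1],
    [0,0,0,0,0,0,-1],
  ],
)

```text
time: 6.57
tcp_pos: [0.4955, 0.1074, 0.0086]
ee_rot: [[0.999, 0.051, -0.0], [0.051, -0.999, 0.0], [-0.0, -0.0, -1.0]]
contact_force: [-0.2, -0.2, 1.6]
opening: 0.005
grasp_force: 0.8
```

Emit:
send_rows(
  plan=[
    [0,0,0.02,0,0,0,-1],
    [0,0,0.02,0,0,0,-1],
    [0,0,0,0,0,0,-1],
  ],
)

```text
time: 6.82
tcp_pos: [0.4954, 0.1074, 0.0075]
ee_rot: [[0.999, 0.051, -0.0], [0.051, -0.999, -0.0], [-0.0, -0.0, -1.0]]
contact_force: [-0.9, 0.1, 3.6]
opening: 0.01
grasp_force: 1.5
```

Emit:
send_rows(
  plan=[
    [0,0,0.02,0,0,0,-1],
    [0,0,0,0,0,0,-1],
  ],
)

```text
time: 6.98
tcp_pos: [0.4953, 0.1073, 0.0068]
ee_rot: [[0.999, 0.051, -0.0], [0.051, -0.999, -0.0], [-0.0, 0.0, -1.0]]
contact_force: [-2.0, 0.4, 3.7]
opening: 0.005
grasp_force: 1.7
```

Emit:
send_rows(
  plan=[
    [0,0,0.01,0,0,0,-1],
    [0,0,0,0,0,0,-1],
  ],
)

```text
time: 7.15
tcp_pos: [0.4953, 0.1074, 0.0065]
ee_rot: [[0.999, 0.051, -0.001], [0.051, -0.999, -0.0], [-0.001, 0.0, -1.0]]
contact_force: [-1.2, 0.2, 4.1]
opening: 0.004
grasp_force: 1.8
```

Emit:
send_rows(
  plan=[
    [0,0,0.02,0,0,0,-1],
    [0,0,0,0,0,0,-1],
  ],
)

```text
time: 7.32
tcp_pos: [0.4952, 0.1073, 0.0058]
ee_rot: [[0.999, 0.051, -0.001], [0.051, -0.999, -0.0], [-0.001, 0.0, -1.0]]
contact_force: [-1.9, 0.4, 4.4]
opening: 0.004
grasp_force: 2.0
```

Emit:
send_rows(
  plan=[
    [0,0,0.02,0,0,0,-1],
    [0,0,0,0,0,0,-1],
  ],
)

```text
time: 7.48
tcp_pos: [0.4952, 0.1073, 0.0052]
ee_rot: [[0.999, 0.051, -0.001], [0.051, -0.999, -0.0], [-0.001, 0.0, -1.0]]
contact_force: [-3.1, -0.7, 5.3]
opening: 0.001
grasp_force: 2.2
```

Emit:
send_rows(
  plan=[
    [0,0,0.02,0,0,0,-1],
    [0,0,0,0,0,0,-1],
  ],
)

```text
time: 7.65
tcp_pos: [0.4952, 0.1073, 0.0046]
ee_rot: [[0.999, 0.051, -0.001], [0.051, -0.999, -0.0], [-0.001, 0.0, -1.0]]
contact_force: [-2.4, -0.4, 5.2]
opening: 0.007
grasp_force: 2.6
```

Emit:
send_rows(
  plan=[
    [0,0,0.02,0,0,0,-1],
    [0,0,0,0,0,0,-1],
  ],
)

```text
time: 7.82
tcp_pos: [0.4952, 0.1074, 0.0042]
ee_rot: [[0.999, 0.051, -0.001], [0.051, -0.999, -0.0], [-0.001, 0.0, -1.0]]
contact_force: [-2.3, 0.0, 6.4]
opening: 0.005
grasp_force: 3.3
```

Emit:
send_rows(
  plan=[
    [0,0,0.02,0,0,0,-1],
    [0,0,0,0,0,0,-1],
  ],
)

```text
time: 7.98
tcp_pos: [0.4951, 0.1073, 0.0037]
ee_rot: [[0.999, 0.051, -0.001], [0.051, -0.999, -0.0], [-0.001, 0.0, -1.0]]
contact_force: [-3.2, -0.4, 8.7]
opening: 0.005
grasp_force: 3.9
```

```bash
cat > lid.py <<'E'
from h import *
np.set_printoptions(precision=4,suppress=True)
for n in('side','scene'):
    snap(n,'l'); p,_=world('l'); x,y,z=p[...,0],p[...,1],p[...,2]
    m=(x>.545)&(x<.66)&(y>.08)&(y<.145)&(z>.04)&(z<.25); print(n,np.percentile(z[m],[50,90,99]),np.percentile(x[m],[1,50,99]),m.sum())
s=robot.state(); print(s['time'],s['tcp_pos'],s['contact_force'])
E
python3 lid.py
```

```text
side [0.0722 0.0999 0.1085] [0.5652 0.6335 0.6586] 747
scene [0.0642 0.0962 0.1035] [0.5635 0.6471 0.6595] 566
8.0833 [0.4952 0.1074 0.0038] [-3.2963 -0.4638  8.1761]
```

Force peaked at about 8.7 N and the lid has swung open. I'll back off and look at the vial.

Emit:
send_rows(
  plan=[
    [0,0,-0.5,0,0,0,-1],
    [0,0,-1,0,0,0,-1],
    [0,0,-1,0,0,0,0],
    [0,0,-1,0,0,0,0],
    [0,0,-1,0,0,0,0],
    [0,0,0,0,0,0,0],
    [0,0,0,0,0,0,0],
    [0,0,0,0,0,0,0],
    [0,0,0,0,0,0,0],
  ],
)

```text
time: 8.83
tcp_pos: [0.4947, 0.107, 0.137]
ee_rot: [[0.999, 0.051, -0.003], [0.051, -0.999, -0.001], [-0.003, 0.001, -1.0]]
contact_force: [-0.2, 0.1, -0.3]
opening: 0.459
grasp_force: 0.0
```

```bash
python3 lid.py; python3 - <<'E'
from h import *
np.set_printoptions(precision=4,suppress=True)
im,d,P=snap('wrist','w4'); p,_=world('w4'); x,y,z=p[...,0],p[...,1],p[...,2]
m=(x>.545)&(x<.6)&(y>.085)&(y<.135)&(z>.05)&(z<.064)
k,l,st,_=cv2.connectedComponentsWithStats(m.astype(np.uint8)); i=1+np.argmax(st[1:,4]); q=p[l==i]
print(st[i],np.round(cv2.minEnclosingCircle((q[:,:2]*1000).astype(np.float32)),1) if 0 else cv2.minEnclosingCircle((q[:,:2]*1000).astype(np.float32)),q.mean(0),np.median(q[:,2]))
print(robot.state()['tcp_pos'],robot.state()['opening'])
E
```

```text
side [0.0609 0.0936 0.101 ] [0.5651 0.6398 0.6595] 649
scene [0.0594 0.093  0.1027] [0.561  0.6436 0.6595] 789
8.9333 [0.4947 0.1071 0.137 ] [ 0.8323  0.045  -0.2091]
[301 109  21  23 380] ((570.833740234375, 111.17205047607422), 9.576930046081543) [0.5709 0.1112 0.058 ] 0.05802685493551166
[0.4948 0.1072 0.1372] 0.49740857781328596
```

View pics/w4.png

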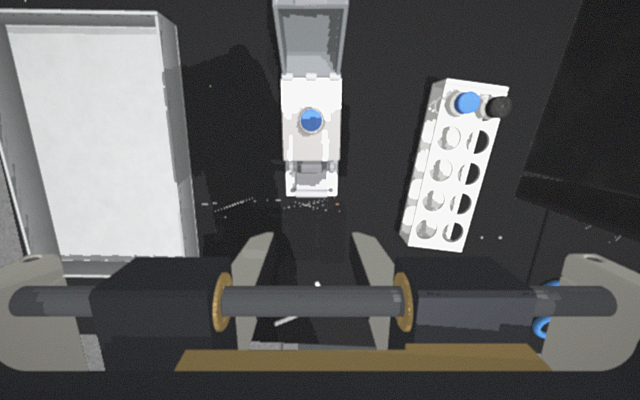

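Wrist view: lid open and leaning back at (310,35), vial cap at (311,119) standing in the block, carrier unmoved, rack holes clear. I'll check the true tip height with the fingers open.

```bash
python3 - <<'E'
from h import *
np.set_printoptions(precision=4,suppress=True)
for n in('side','scene'):
    snap(n,'t'); p,_=world('t'); x,y,z=p[...,0],p[...,1],p[...,2]
    m=(x>.47)&(x<.512)&(y>.03)&(y<.18)&(z>.09)&(z<.4)
    q=p[m]; print(n,np.percentile(z[m],[0,.5,1,3]),m.sum())
    for a in np.arange(.13,.28,.01):
        k=q[abs(q[:,2]-a)<.005]; 
        if len(k)>3: print(round(a,2),k[:,0].min(),k[:,0].max(),np.percentile(k[:,1],[0,25,50,75,100]))
E
```

```text
side [0.1559 0.1577 0.1603 0.1682] 2325
0.16 0.48579527765427766 0.5077534063141949 [0.0781 0.086  0.1366 0.1416 0.1454]
0.17 0.4864817337387864 0.50765750582702 [0.076  0.0857 0.1449 0.146  0.1478]
0.18 0.48690281178168554 0.5078156714484853 [0.0749 0.0859 0.1459 0.1471 0.1497]
0.19 0.48564464273424546 0.5079570463469575 [0.0699 0.0857 0.1465 0.1476 0.1492]
0.2 0.485696215578784 0.5065725720627317 [0.0842 0.1462 0.1472 0.1483 0.1506]
0.21 0.4862290097530385 0.5044469658475463 [0.1413 0.1471 0.1483 0.1489 0.1507]
0.22 0.48678764041085826 0.5044538506022916 [0.1391 0.1479 0.1486 0.1497 0.1517]
0.28 0.47084208596103727 0.5118626088736903 [0.1462 0.1514 0.1542 0.1615 0.1797]
scene [0.1576 0.1604 0.1627 0.1695] 3641
0.16 0.4833062937668031 0.5041721747384266 [0.0724 0.0794 0.1308 0.1327 0.1435]
0.17 0.4833175746472761 0.5050486679721615 [0.0677 0.072  0.1294 0.1329 0.1445]
0.18 0.48317993394720493 0.5071083978706622 [0.0686 0.0709 0.0823 0.132  0.1468]
0.19 0.4834363261140924 0.505901956417778 [0.0675 0.07   0.0805 0.1321 0.146 ]
0.2 0.4833948890443648 0.5061487407031116 [0.0669 0.0697 0.082  0.1324 0.1473]
0.21 0.48319701736458265 0.5054272483191824 [0.0661 0.0689 0.1291 0.1324 0.1464]
0.22 0.4834569837990765 0.504691227243742 [0.0649 0.0693 0.1066 0.1334 0.1479]
0.23 0.48324349177445003 0.49715093555613055 [0.0653 0.0721 0.1309 0.1344 0.1476]
0.24 0.4802010341866646 0.4964890087265129 [0.0562 0.0665 0.1326 0.1348 0.1492]
0.25 0.470324938637244 0.5111054063727928 [0.0538 0.1319 0.1328 0.1336 0.1355]
0.26 0.47021821611909126 0.4976178029881752 [0.0368 0.0546 0.1294 0.1321 0.1353]
0.27 0.47007451130039507 0.5116137177117687 [0.054  0.0777 0.0974 0.1329 0.1612]
0.28 0.4700265139630261 0.511898768310431 [0.0305 0.069  0.0866 0.1178 0.1769]
```

Emit:
send_rows(
  plan=[
    [0.6,0,0,0,0,0,0],
    [0.6,0,0,0,0,0,0],
    [0.6,0,0,0,0,0,0],
    [0.74,0,0.2,0,0,0,0],
    [0,0,0.7,0,0,0,0],
    [0,0,0.7,0,0,0,0],
    [0,0,0.7,0,0,0,0],
    [0,0,0.5,0,0,0,0],
    [0,0,0.3,0,0,0,0],
    [0,0,0.2,0,0,0,0],
    [0,0,0,0,0,0,0],
    [0,0,0,0,0,0,0],
  ],
)

```text
time: 10.08
tcp_pos: [0.5721, 0.1114, 0.0398]
ee_rot: [[0.999, 0.051, 0.001], [0.051, -0.999, 0.0], [0.001, -0.0, -1.0]]
contact_force: [-0.3, 0.5, 0.8]
opening: 0.5
grasp_force: 0.0
```

Emit:
send_rows(
  plan=[
    [-0.04,0,0.3,0,0,0,0],
    [0,0,0.25,0,0,0,0],
    [0,0,0.2,0,0,0,0],
    [0,0,0,0,0,0,0],
    [0,0,0,0,0,0,0],
    [0,0,0,0,0,0,-0.4],
    [0,0,0,0,0,0,-0.7],
    [0,0,0,0,0,0,-1],
    [0,0,0,0,0,0,-1],
    [0,0,0,0,0,0,-1],
    [0,0,0,0,0,0,-1],
    [0,0,0,0,0,0,-1],
  ],
)

```text
time: 11.08
tcp_pos: [0.5706, 0.1113, 0.0172]
ee_rot: [[0.999, 0.051, 0.0], [0.051, -0.999, 0.0], [0.0, -0.0, -1.0]]
contact_force: [0.4, 0.5, 1.1]
opening: 0.229
grasp_force: 29.9
```

Emit:
send_rows(
  plan=[
    [0,0,-0.1,0,0,0,-1],
    [0,0,-0.2,0,0,0,-1],
    [0,0,-0.3,0,0,0,-1],
    [0,0,-0.4,0,0,0,-1],
    [0,0,-0.5,0,0,0,-1],
    [0,0,-0.5,0,0,0,-1],
    [0,0,-0.5,0,0,0,-1],
    [0,0,-0.3,0,0,0,-1],
    [0,0,-0.2,0,0,0,-1],
    [0,0,0,0,0,0,-1],
    [0,0,0,0,0,0,-1],
  ],
)

```text
time: 12.0
tcp_pos: [0.5703, 0.1111, 0.107]
ee_rot: [[0.999, 0.051, -0.0], [0.051, -0.999, -0.0], [-0.0, -0.0, -1.0]]
contact_force: [0.2, -0.1, -0.1]
opening: 0.229
grasp_force: 29.9
```

```bash
python3 - <<'E'
from h import *
np.set_printoptions(precision=4,suppress=True)
b=snap('side','d5')[0][120:240,230:390]
snap('scene','s5')
cv2.imwrite('pics/c5.png',cv2.resize(b,(800,600),interpolation=cv2.INTER_CUBIC)[:,:,::-1]); s=robot.state(); print(s['tcp_pos'],s['joints'],s['opening'],s['grasp_force'])
E
```

```text
[0.5698 0.111  0.1062] [-0.1392  0.6143 -0.1438  1.7348  0.1151  0.8024 -1.8568] 0.22417457142981942 29.92351144552231
```

View pics/c5.png

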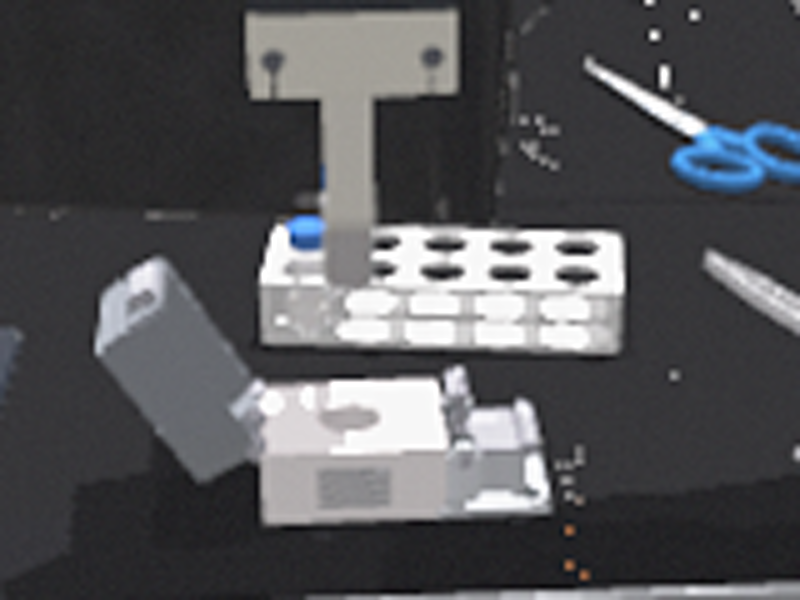

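The vial is held at (348,265) and the carrier stands empty with its lid open. I'll turn the tool in place so the gripper body clears the tower over the rack.

Emit:
send_rows(
  plan=[
    [0,0,0,0,0,-0.9,-1],
    [0,0,0,0,0,-0.9,-1],
    [0,0,0,0,0,-0.9,-1],
    [0,0,0,0,0,-0.9,-1],
    [0,0,0,0,0,-0.9,-1],
    [0,0,0,0,0,-0.9,-1],
    [0,0,0,0,0,-0.9,-1],
    [0,0,0,0,0,-0.9,-1],
    [0,0,0,0,0,-0.9,-1],
    [0,0,0,0,0,-0.9,-1],
    [0,0,0,0,0,-0.9,-1],
    [0,0,0,0,0,-0.9,-1],
  ],
)

```text
time: 13.1
tcp_pos: [0.5698, 0.1109, 0.1059]
ee_rot: [[0.542, 0.84, -0.002], [0.84, -0.542, -0.0], [-0.001, -0.002, -1.0]]
contact_force: [0.9, 0.3, -0.7]
opening: 0.234
grasp_force: 29.9
```

Emit:
send_rows(
  plan=[
    [0,0,0,0,0,-0.9,-1],
    [0,0,0,0,0,-0.9,-1],
    [0,0,0,0,0,-0.9,-1],
    [0,0,0,0,0,-0.9,-1],
    [0,0,0,0,0,-0.9,-1],
    [0,0,0,0,0,-0.9,-1],
    [0,0,0,0,0,-0.3,-1],
    [0,0,0,0,0,0,-1],
    [0,0,0,0,0,0,-1],
    [0,0,0,0,0,0,-1],
  ],
)

```text
time: 13.93
tcp_pos: [0.5703, 0.1111, 0.1067]
ee_rot: [[0.081, 0.997, -0.001], [0.997, -0.081, -0.0], [-0.0, -0.0, -1.0]]
contact_force: [-0.1, 0.1, 0.3]
opening: 0.226
grasp_force: 29.9
```

Emit:
send_rows(
  plan=[
    [-0.3,-0.13,0,0,0,0,-1],
    [-0.57,-0.26,0,0,0,0,-1],
    [-0.6,-0.28,0,0,0,0,-1],
    [-0.6,-0.28,0,0,0,0,-1],
    [-0.6,-0.28,0,0,0,0,-1],
    [-0.6,-0.28,0,0,0,0,-1],
    [-0.6,-0.26,0,0,0,0,-1],
    [-0.4,-0.17,0,0,0,0,-1],
    [-0.3,-0.13,0,0,0,0,-1],
    [0,0,0,0,0,0,-1],
    [0,0,0,0,0,0,-1],
    [0,0,0,0,0,0,-1],
  ],
)

```text
time: 14.93
tcp_pos: [0.4982, -0.0195, 0.1073]
ee_rot: [[0.079, 0.997, 0.001], [0.997, -0.079, 0.001], [0.001, 0.001, -1.0]]
contact_force: [0.1, 0.4, -1.2]
opening: 0.227
grasp_force: 29.9
```

```bash
python3 - <<'E'
from h import *
np.set_printoptions(precision=4,suppress=True)
im,d,P=snap('wrist','w6'); b=snap('side','d6')[0][130:220,270:370]; snap('scene','s6')
print(P['T'][:3,3])
A=cv2.resize(im,(640,400)); 
cv2.imwrite('pics/c6.png',np.vstack([im[150:400],cv2.resize(b,(390,350),interpolation=cv2.INTER_CUBIC)[:, :].repeat(1,0) if 0 else np.hstack([cv2.resize(b,(388,350),interpolation=cv2.INTER_CUBIC),np.zeros((350,252,3),np.uint8)])])[:,:,::-1])
s=robot.state(); print(s['tcp_pos'])
# rack refit from side & scene; vial blob below the tips
for f in('d6','s6','w6'):
    p,_=world(f); x,y,z=p[...,0],p[...,1],p[...,2]
    m=(x>.4)&(x<.65)&(y>-.09)&(y<.03)&(z>.028)&(z<.04)
    r=cv2.minAreaRect((p[m][:,:2]*1000).astype(np.float32)); print(f,'rack',r,m.sum())
    m=(abs(x-.4974)<.03)&(abs(y+.0205)<.03)&(z>.085)&(z<.115); 
    if m.sum()>5: print('vial',p[m].min(0),p[m].max(0),m.sum())
E
```

```text
[0.5035 0.052  0.2939]
[ 0.4981 -0.0194  0.1071]
d6 rack ((530.9636840820312, -32.950504302978516), (65.1303939819336, 169.14332580566406), 85.32929229736328) 636
vial [ 0.4902 -0.0192  0.0952] [ 0.5108 -0.0036  0.1148] 74
s6 rack ((519.6106567382812, -34.81200408935547), (63.19309997558594, 153.9790802001953), 85.85686492919922) 1208
vial [ 0.4858 -0.0292  0.0953] [ 0.5033 -0.0112  0.1149] 118
w6 rack ((528.5826416015625, -36.83110809326172), (60.807437896728516, 170.10398864746094), 85.63463592529297) 5161
vial [ 0.4868 -0.0176  0.0974] [ 0.5082 -0.0087  0.115 ] 220
```

View pics/c6.png

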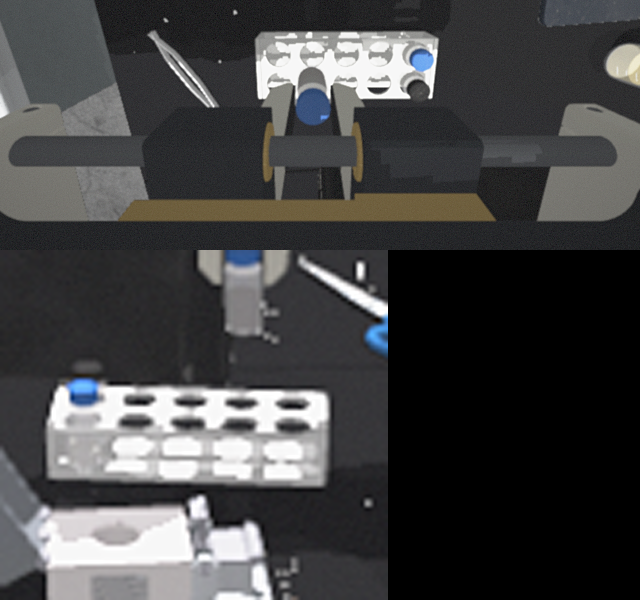

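Emit:
send_rows(
  plan=[
    [-0.04,-0.02,0.3,0,0,0,-1],
    [0,0,0.4,0,0,0,-1],
    [0,0,0.4,0,0,0,-1],
    [0,0,0.4,0,0,0,-1],
    [0,0,0.2,0,0,0,-1],
    [0,0,0.1,0,0,0,-1],
    [0,0,0,0,0,0,-1],
    [0,0,0,0,0,0,-1],
    [0,0,0,0,0,0,-1],
  ],
)

```text
time: 15.83
tcp_pos: [0.4974, -0.0215, 0.0534]
ee_rot: [[0.079, 0.997, 0.001], [0.997, -0.079, 0.0], [0.0, 0.001, -1.0]]
contact_force: [0.7, 0.4, 0.0]
opening: 0.229
grasp_force: 29.9
```

Emit:
send_rows(
  plan=[
    [0.03,0,0,0,0,0,-1],
    [0,0,0.08,0,0,0,-1],
    [0,0,0.1,0,0,0,-1],
    [0,0,0.1,0,0,0,-1],
    [0,0,0.1,0,0,0,-1],
    [0,0,0.1,0,0,0,-1],
    [0,0,0,0,0,0,-1],
  ],
)

```text
time: 16.42
tcp_pos: [0.497, -0.0207, 0.038]
ee_rot: [[0.079, 0.997, -0.0], [0.997, -0.079, 0.0], [0.0, -0.0, -1.0]]
contact_force: [0.7, -0.6, -0.8]
opening: 0.227
grasp_force: 29.9
```

Emit:
send_rows(
  plan=[
    [0,0,0.12,0,0,0,-1],
    [0,0,0.12,0,0,0,-1],
    [0,0,0.12,0,0,0,-1],
    [0,0,0.12,0,0,0,-1],
    [0,0,0.1,0,0,0,-1],
    [0,0,0.05,0,0,0,-1],
    [0,0,0.03,0,0,0,-1],
    [0,0,0,0,0,0,-1],
    [0,0,0,0,0,0,-1],
  ],
)

```text
time: 17.17
tcp_pos: [0.497, -0.0207, 0.0188]
ee_rot: [[0.079, 0.997, 0.0], [0.997, -0.079, 0.0], [0.0, 0.0, -1.0]]
contact_force: [-0.2, -0.4, -0.0]
opening: 0.232
grasp_force: 29.9
```

Emit:
send_rows(
  plan=[
    [0,0,0.04,0,0,0,-1],
    [0,0,0.03,0,0,0,-1],
    [0,0,0,0,0,0,-1],
    [0,0,0,0,0,0,-1],
  ],
)

```text
time: 17.5
tcp_pos: [0.497, -0.0208, 0.0167]
ee_rot: [[0.08, 0.997, -0.0], [0.997, -0.08, 0.0], [0.0, -0.0, -1.0]]
contact_force: [0.1, -0.5, 0.2]
opening: 0.231
grasp_force: 29.9
```

Emit:
send_rows(
  plan=[
    [0,0,0,0,0,0,-0.4],
    [0,0,0,0,0,0,-0.2],
    [0,0,0,0,0,0,0],
    [0,0,0,0,0,0,0],
    [0,0,0,0,0,0,0],
    [0,0,0,0,0,0,0],
  ],
)

```text
time: 18.0
tcp_pos: [0.497, -0.0208, 0.0167]
ee_rot: [[0.079, 0.997, 0.0], [0.997, -0.079, 0.0], [0.0, -0.0, -1.0]]
contact_force: [1.1, -0.1, -0.0]
opening: 0.499
grasp_force: 0.0
```

Released. I'll lift clear and check.

Emit:
send_rows(
  plan=[
    [0,0,-0.2,0,0,0,0],
    [0,0,-0.4,0,0,0,0],
    [0,0,-0.8,0,0,0,0],
    [0,0,-1,0,0,0,0],
    [0,0,-1,0,0,0,0],
    [0,0,-0.5,0,0,0,0],
    [0,0,0,0,0,0,0],
    [0,0,0,0,0,0,0],
    [0,0,0,0,0,0,0],
    [0,0,0,0,0,0,0],
  ],
)

```text
time: 18.83
tcp_pos: [0.4959, -0.021, 0.1324]
ee_rot: [[0.079, 0.997, -0.003], [0.997, -0.079, -0.0], [-0.0, -0.003, -1.0]]
contact_force: [-0.6, -0.5, 0.1]
opening: 0.499
grasp_force: 0.0
```

```bash
python3 - <<'E'
from h import *
np.set_printoptions(precision=4,suppress=True)
b=snap('side','d7')[0][130:230,240:373]; snap('wrist','w7'); snap('scene','s7')
cv2.imwrite('pics/c7.png',cv2.resize(b,(798,600),interpolation=cv2.INTER_CUBIC)[:,:,::-1])
for f in('w7','d7','s7'):
    p,_=world(f); x,y,z=p[...,0],p[...,1],p[...,2]
    m=(abs(x-.4974)<.02)&(abs(y+.0205)<.02)&(z>.044)&(z<.09); q=p[m]
    print(f,m.sum(),q.mean(0) if len(q) else '',np.percentile(q[:,2],[50,95]) if len(q) else '')
print(robot.state()['tcp_pos'])
E
```

```text
w7 364 [ 0.4965 -0.0202  0.0552] [0.056  0.0571]
d7 48 [ 0.4991 -0.0141  0.0515] [0.0528 0.055 ]
s7 110 [ 0.4939 -0.0225  0.0526] [0.0548 0.0571]
[ 0.4963 -0.0207  0.1327]
```

View pics/c7.png

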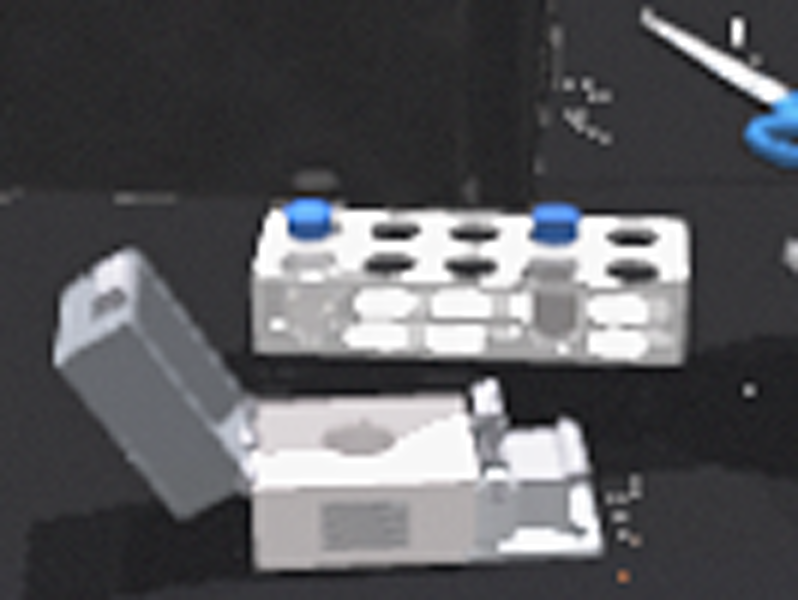

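The vial stands fully down in the rack: its cap is at (556,222) with its top at z = 0.056, the same as its neighbours. The carrier is in place with its lid open, and the arm is clear.

```bash
python3 -c "
from cell import robot
print(robot.close_job())"
```

```text
the job is handed in; nothing more can be done
None
```

The latch was sound: it let go at no more than about 8.7 N and the lid sprang open; the vial now stands fully down in an empty rack hole, the carrier is where it stood, and the job is handed in.

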